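# Turn the spice jar's bar label to the pantry scanner

## Task

Get this jar ready for the pantry scanner: carry the stray cork off the scanner's deck into the blue tub, and turn the red-capped jar on the spot, without lifting it out of its ring or tipping it, until its white bar label (the side under the white stripe on the cap) squarely faces the scanner's window. Keep the fingers from shoving against the scanner, leave the jar standing in its ring and do not disturb the other things on the worktop.

Things in the scene. Friction and masses are not known exactly. Their poses are not given: they have to be found in the camera images.
- station: Fixed pantry scanner. Origin on the worktop exactly below the centre of the jar's ring; x points from the ring to the scanner head, y to the side, z up. Grey deck 10 mm thick, from x = -160 to +80 mm, 140 mm wide. Locating ring on the deck round the origin: inner radius 25, outer radius 29, 6 mm high.
- window (a point): Centre of the black window in the scanner head, 30 mm from the ring's axis, same axes as the station; it looks along -x at the jar. The white head is a block from x = 30 to 80 mm in the station's frame, 110 mm wide, its top 122 mm above the worktop. The jar's side is only 7 mm from it, too little for a finger: fingers must stay to the jar's sides (closing line within 0.55 rad of y).
- jar_mid (a point): Centre of the marked jar, on its axis, half-way up. Glass spice jar with a red cap, 45 mm diameter, 108 mm tall, about 0.13 kg, standing on the deck inside the ring with about 2.5 mm play all round; the cap is fixed to it and spans the uppermost 21 mm (54 mm above the centre is the top). z is up along the axis; x points from the axis to the middle of the white bar label. The jar turns on its foot under light friction.
- jar_mark (a point): Middle of the white bar label on the jar's side (label 30 mm wide, 40 mm tall), 23 mm from the jar's axis along the jar's x, half-way up. An 8 mm wide white stripe on the red cap runs from the cap's centre to its rim on this same side. Same axes as jar_mid. At the start it looks away from the scanner, roughly to the robot.
- cork_mid (a point): Centre of the stray cork, 23 mm diameter, 40 mm long, 12 g, lying on the deck in front of the jar; x runs along the cork's length. It can roll.
- tub: Fixed open round blue tub for scraps, 124 mm outer diameter at the rim, 85 mm high, wall 4 mm, somewhat narrower at the foot. Origin at the centre of its underside, z up.
- green_spice: Bystander: spice jar with green cap, 44 mm diameter, 99 mm tall, origin at its foot, z up.
- white_spice: Bystander: spice jar with white cap, 46 mm diameter, 109 mm tall, origin at its foot, z up.
- shaker: Bystander: clear salt shaker with grey top, 44 mm diameter, 90 mm tall, origin at its foot, z up.
- mug: Bystander: pink mug, 106x73x88 mm, origin at its foot, z up.
- mill: Bystander: wooden pepper mill, 58 mm diameter, 170 mm tall, origin at its foot, z up.
Mind the look-alikes: they are no part of the job. Of the things shaped like the part that bears cork_mid, the cork one is meant.

How it is judged:
By the outcome, as a careful person would: the job done as asked, in the order asked, and still so for the second after the job is handed in, with the robot touching nothing.
It also fails if it takes over 61 s, if anything falls off the work surface, if the arm or the gripper's body presses on something with over 40 N, if the wrist force passes 120 N, or if a joint passes its speed limit or range.

## Robot

A 6-joint arm with a two-finger parallel gripper is mounted at the origin on a cart in front of the work surface, level with it; the furniture and walls round the work are solid. World frame = base frame: x ahead of the robot, y to its left, z up, the work surface at z = 0. Lengths are in m, angles in degrees, forces in N, time in s.
With the tool pointing down it reaches from about 0.3 to 0.75 m from the base axis. Payload 8.5 kg.
Tool frame: the origin (TCP) lies midway between the tips of the shut fingers; the grasp point (between the pads) lies 19 mm behind it; z points along the fingers, y is the direction in which the jaws open and shut (so a half turn about z gives the same grasp; the last joint's range is limited). The gripper opens to 85 mm and grips with 20 to 120 N. Pads are 22 mm wide; open, the fingers measure 114 mm over their backs; the gripper's body (76 mm by 85 mm) begins 54 mm behind the grasp point. The pads swing forward as they close: fully open they stand 13 mm farther back than shut.
Start: joints at [-81.32, 21.807, 74.336, -0, 83.858, -12.336], TCP at [0.197, -0.513, 0.231] pointing down, gripper open.
Joint ranges: [-178.18, 178.18], [-50.72, 133.34], [12.68, 142.11], [-81.47, 261.47], [9.98, 163.14], [-165.26, 165.26]. Speed limits (degrees/s): [136.94, 136.94, 180, 180, 180, 180].

## Interface

Orientations are given as a 3x3 rotation matrix whose columns are the frame's x, y, z axes.
In Python, from rig import env, eyes, close_job gives the robot as it stands.
- The arm moves only by the tool jog_arm, never from a script. Its argument "deltas" is one flat list of numbers, 7 for each row, row after row: the shift along the tool's x, y, z in units of 0.75 m (1.0 is 0.75 m), then the turn, a rotation vector about the tool's x, y, z in units of 180 degrees (1.0 is 180 degrees), then the gripper command: -1 is fully open, 1 is shut, values between are in proportion. In form: [dx, dy, dz, ax, ay, az, fingers, dx, dy, dz, ax, ay, az, fingers, ...]. A call has 1 to 12 rows; each row is the pose to reach, as a shift and turn from the pose commanded when the call began, along the tool's axes at that moment, turning the shorter way round; what a row does not reach only later rows make up. A row lasts 1/12 s, in which the tool goes at most 41.7 mm and 7.16 degrees, less where a joint would pass 70% of its speed; a pose out of reach is approached as far as the arm can. A call with a number of a shift or a turn outside -1 to 1 is refused whole. A call with a gripper value outside its range is refused whole. The fingers move at their own pace and stop on an object; "grip_force" is the grip in N (left out, the last holds). Time passes only in rows, so rows that repeat a pose let the fingers close. It gives the time, the measured TCP pose, the force and the opening at its end, in the units of the state.
- env.observe(): the state, without advancing time (a new reading comes with each control period).
- eyes.get_image(name): name is "scene" or "top" or "wrist"; returns the picture (420x560x3 uint8, red, green, blue); there is no depth.
- eyes.camera_params(name): a dict with "intrinsics" (3x3 intrinsics, pixels), "R" (3x3) and "t" (3): a world point X has camera coordinates R X + t; the wrist camera has in their place "mount" (4x4, takes a point from camera to tool coordinates, whose origin is the TCP and whose axes are the flange's). Camera axes: x right, y down, z forward; pixel columns grow to the right and rows downward; lengths in m; the calibration is good to about 2 mm. A picture is of the moment at which its call begins: read the wrist's pose just before it. camera_params takes no time and is no camera call.
- close_job(): hands the job in, once; it reports no verdict.
The state is a dict: "time_s": time; "q": joint angles; "qvel": joint speeds; "joint_efforts": joint torques, N m; "position": TCP position; "tool_rot": TCP orientation; "ft_force": force on the tool from outside, world axes, zero at the start; "wrist_torque": the same for the moment, N m; "grip_width": finger opening in m.
Only numpy, scipy, OpenCV 4.12 (cv2) and the standard library are available. Lean on these libraries where they do the work, as an engineer would, in place of code of your own. Each camera call takes 0.05 s, during which the arm holds its last target.

## Working session

There is one attempt and no reset: what is moved stays moved. The work goes in short steps, Python scripts to look and compute and a tool call to move; the robot and the scene stay as the last step left them, time stands still between calls to the robot, and variables do not carry over. Pictures are saved under pics/ and viewed, and the job is handed in when it is done.

Besides the shell and the picture viewer there is one more tool, called after "Call:" as name(argument=value, ...) on one line, values as JSON. jog_arm: Moves the arm, as the interface text tells. Its arguments: {"type":"object","properties":{"deltas":{"type":"array"},"grip_force":{"type":"number"}},"required":["deltas"]}

```bash
mkdir -p pics; ls
cat > h.py <<'E'
import numpy as np, cv2
from rig import env, eyes, close_job
def snap(n,f):
    im=eyes.get_image(n); cv2.imwrite('pics/'+f,im[:,:,::-1]); return im
def crop(f,g,x0,y0,x1,y1):
    im=cv2.imread('pics/'+f)[y0:y1,x0:x1]; s=min(800/(x1-x0),600/(y1-y0))
    cv2.imwrite('pics/'+g,cv2.resize(im,None,fx=s,fy=s,interpolation=cv2.INTER_CUBIC)); print('scale',s)
def ray(n,u,v):
    p=eyes.camera_params(n); K=np.array(p['intrinsics']);R=np.array(p['R']);t=np.array(p['t'])
    return -R.T@t, R.T@np.linalg.inv(K)@np.array([u,v,1.])
def at_z(n,u,v,z):
    c,d=ray(n,u,v); return c+d*(z-c[2])/d[2]
def proj(n,X):
    p=eyes.camera_params(n); x=np.array(p['intrinsics'])@(np.array(p['R'])@np.array(X)+np.array(p['t'])); return x[:2]/x[2]
E
python3 - <<'E'
from h import *
o=env.observe();print(o)
snap('scene','s0.png');snap('top','t0.png')
for n in('scene','top'):print(n,eyes.camera_params(n), ray(n,280,210))
E
```

```text
pics
{'time_s': 0.0, 'q': array([-8.13192134e+01,  2.18407572e+01,  7.43862525e+01,  4.79859046e-04,
        8.38588271e+01, -1.23350722e+01]), 'qvel': array([ 0.02456974, -0.07449697, -0.01008696,  0.04922474,  0.0575728 ,
        0.10840693]), 'joint_efforts': array([-1.22624324e-04, -4.48459911e+01, -2.31272060e+01, -1.91115578e-04,
        4.85102821e-03,  1.74555572e-05]), 'position': array([ 0.19720344, -0.51310268,  0.23070515]), 'tool_rot': array([[ 9.33481558e-01,  3.58625339e-01, -2.17880601e-04],
       [ 3.58625255e-01, -9.33480439e-01,  1.48222837e-03],
       [ 3.28177372e-04, -1.46177033e-03, -9.99998878e-01]]), 'ft_force': array([ 0.09955423, -0.14408087,  0.22884866]), 'wrist_torque': array([-0.03257985, -0.07746424,  0.03548793]), 'grip_width': 0.08534113207162422}
scene {'intrinsics': array([[524.357946  ,   0.        , 275.72812614],
       [  0.        , 524.357946  , 210.84870107],
       [  0.        ,   0.        ,   1.        ]]), 'R': array([[ 0.71881884, -0.69512824,  0.00980841],
       [-0.30971828, -0.33284129, -0.890669  ],
       [ 0.62239382,  0.63719181, -0.45454651]]), 't': array([-0.50058729,  0.20720649,  1.28980902])} (array([-0.37876194, -1.10086123,  0.77574055]), array([ 0.62875123,  0.63206742, -0.45302501]))
top {'intrinsics': array([[403.93519321,   0.        , 277.40273764],
       [  0.        , 403.93519321, 206.56829717],
       [  0.        ,   0.        ,   1.        ]]), 'R': array([[ 0.03032084, -0.99918112,  0.02679044],
       [-0.99599616, -0.03245755, -0.08329562],
       [ 0.08409697, -0.02415758, -0.9961647 ]]), 't': array([-0.16750207,  0.58011855,  1.05786565])} (array([ 0.49391136, -0.12298021,  1.10661721]), array([ 0.07583026, -0.03085796, -0.99670009]))
```

View pics/s0.png

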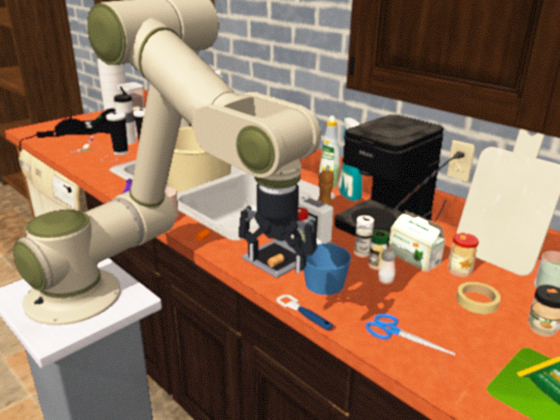

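View pics/t0.png

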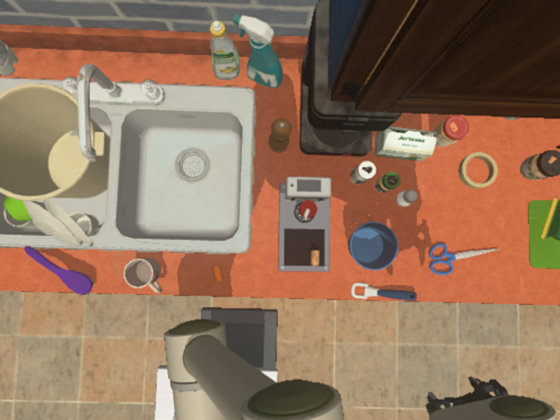

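Run:
```python
from h import *
crop('t0.png','t0c.png',265,165,345,285)
crop('t0.png','t0d.png',260,150,430,280)
```

```text
scale 5.0
scale 4.615384615384615
```

View pics/t0c.png

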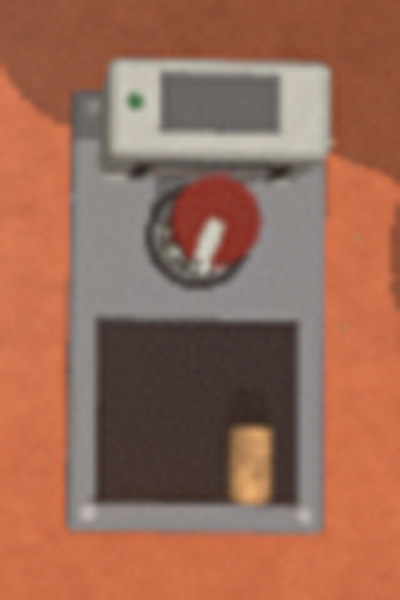

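View pics/t0d.png

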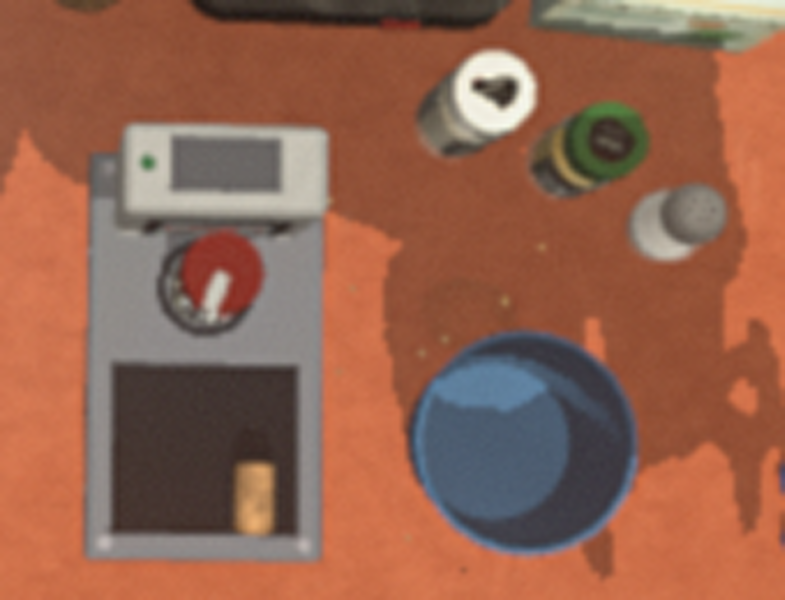

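Run:
```python
from h import *
f=lambda x,y,z:at_z('top',265+x/5-0.4,165+y/5-0.4,z)
for nm,x,y,z in [('FL',68,530,.01),('FR',322,530,.01),('BL',70,92,.01),('headFL',108,160,.122),('headFR',330,164,.122),('headBL',112,60,.122),('headBR',330,66,.122),('cap',216,222,.118),('stripe end',203,270,.118),('stripe tipcap',206,262,.118),('stripe in',217,220,.118),('cork',250,463,.0215),('corkA',249,425,.0215),('corkB',249,503,.0215)]: print(nm,f(x,y,z).round(4))
g=lambda x,y,z:at_z('top',260+x/4.615-.4,150+y/4.615-.4,z)
for nm,x,y,z in [('tubL',413,440,.085),('tubR',637,440,.085),('tubT',525,330,.085),('tubB',525,553,.085),('green',610,140,.099),('white',496,95,.109),('shaker',695,213,.09)]: print(nm,g(x,y,z).round(4))
```

```text
FL [ 0.4138 -0.157   0.01  ]
FR [ 0.4177 -0.2941  0.01  ]
BL [ 0.6513 -0.1509  0.01  ]
headFL [ 0.6023 -0.1677  0.122 ]
headFR [ 0.6039 -0.277   0.122 ]
headBL [ 0.6519 -0.1683  0.122 ]
headBR [ 0.6526 -0.2761  0.122 ]
cap [ 0.5738 -0.2219  0.118 ]
stripe end [ 0.55   -0.2161  0.118 ]
stripe tipcap [ 0.5539 -0.2175  0.118 ]
stripe in [ 0.5748 -0.2224  0.118 ]
cork [ 0.4529 -0.2529  0.0215]
corkA [ 0.4731 -0.2519  0.0215]
corkB [ 0.4317 -0.2529  0.0215]
tubL [ 0.4887 -0.3321  0.085 ]
tubR [ 0.4924 -0.4559  0.085 ]
tubT [ 0.551  -0.3933  0.085 ]
tubB [ 0.429  -0.3946  0.085 ]
green [ 0.6562 -0.4355  0.099 ]
white [ 0.6772 -0.3697  0.109 ]
shaker [ 0.6185 -0.486   0.09  ]
```

```bash
cat >> h.py <<'E'
from scipy.spatial.transform import Rotation as Ro
def tgt(x,y,z,yaw,o=None):
    """deltas for tool down, tool x axis at world yaw (deg)"""
    o=o or env.observe(); R=np.array(o['tool_rot']); p=np.array(o['position'])
    c,s=np.cos(np.radians(yaw)),np.sin(np.radians(yaw))
    Rt=np.array([[c,s,0],[s,-c,0],[0,0,-1.]])
    d=R.T@(np.array([x,y,z])-p)/0.75; r=Ro.from_matrix(R.T@Rt).as_rotvec()/np.pi
    return np.round(np.r_[d,r],4)
def wray(o,u,v):
    p=eyes.camera_params('wrist');K=np.array(p['intrinsics']);M=np.array(p['mount'])
    R=np.array(o['tool_rot']);P=np.array(o['position'])
    return R@M[:3,3]+P, R@M[:3,:3]@np.linalg.inv(K)@np.array([u,v,1.])
def w_z(o,u,v,z):
    c,d=wray(o,u,v); return c+d*(z-c[2])/d[2]
def wproj(o,X):
    p=eyes.camera_params('wrist');K=np.array(p['intrinsics']);M=np.array(p['mount'])
    R=np.array(o['tool_rot']);P=np.array(o['position'])
    c=M[:3,:3].T@(R.T@(np.array(X)-P)-M[:3,3]); x=K@c; return x[:2]/x[2]
E
python3 - <<'E'
from h import *
print(eyes.camera_params('wrist'))
print(tgt(.44,-.24,.25,1.3))
E
```

```text
{'intrinsics': array([[345.66548399,   0.        , 285.71844648],
       [  0.        , 345.66548399, 205.31313831],
       [  0.        ,   0.        ,   1.        ]]), 'mount': array([[ 1.00771406e-03, -9.44948522e-01, -3.27217475e-01,
         8.34858265e-02],
       [ 9.99999214e-01,  1.19655488e-03, -3.75803583e-04,
         3.76971299e-04],
       [ 7.46648705e-04, -3.27216839e-01,  9.44948984e-01,
        -1.41624305e-01],
       [ 0.00000000e+00,  0.00000000e+00,  0.00000000e+00,
         1.00000000e+00]])}
[ 4.328e-01 -2.239e-01 -2.520e-02 -4.000e-04 -0.000e+00  1.095e-01]
```

Call:
jog_arm(deltas=[0.2,-0.11,-0.03,0,0,0.055,-1,0.457,-0.209,-0.052,0,0,0.1095,-1,0.457,-0.209,-0.052,0,0,0.1095,-1,0.457,-0.209,-0.052,0,0,0.1095,-1,0.457,-0.209,-0.052,0,0,0.1095,-1,0.457,-0.209,-0.052,0,0,0.1095,-1,0.457,-0.209,-0.052,0,0,0.1095,-1,0.457,-0.209,-0.052,0,0,0.1095,-1,0.457,-0.209,-0.052,0,0,0.1095,-1,0.457,-0.209,-0.052,0,0,0.1095,-1,0.457,-0.209,-0.052,0,0,0.1095,-1,0.457,-0.209,-0.052,0,0,0.1095,-1])

```text
time_s: 1.1
position: [0.4607, -0.2443, 0.2699]
tool_rot: [[1.0, 0.024, -0.001], [0.024, -1.0, 0.0], [-0.001, -0.0, -1.0]]
ft_force: [-0.5, -0.4, 0.4]
grip_width: 0.0854
```

Run:
```python
from h import *
import pickle
o=env.observe();print(o['position'],o['tool_rot'][:,0],o['time_s'],np.abs(o['qvel']).max())
pickle.dump(o,open('o1.pkl','wb'))
snap('wrist','w1.png')
```

```text
[ 0.4606846  -0.24427819  0.26990447] [ 9.99722627e-01  2.35345898e-02 -8.89712904e-04] 1.1 2.09833973345217
```

View pics/w1.png

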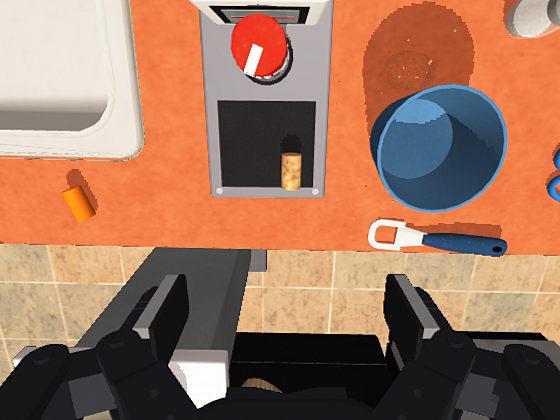

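Run:
```python
from h import *
crop('w1.png','w1a.png',200,0,350,110)
crop('w1.png','w1b.png',200,90,340,195)
crop('w1.png','w1c.png',360,75,520,195)
```

```text
scale 5.333333333333333
scale 5.714285714285714
scale 5.0
```

View pics/w1a.png

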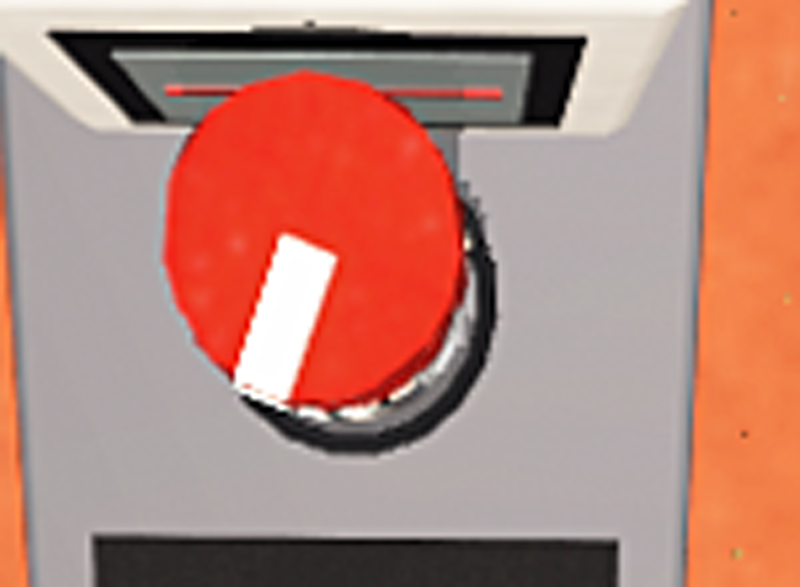

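View pics/w1b.png

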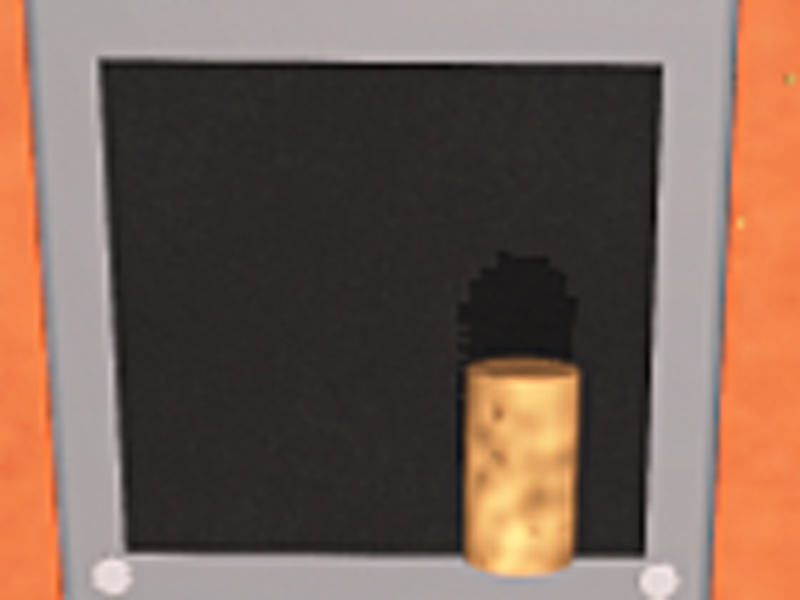

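Run:
```python
from h import *
import pickle
o=pickle.load(open('o1.pkl','rb'))
def a(x,y,z): return w_z(o,200+(x+.5)/5.3333-.5,(y+.5)/5.3333-.5,z)[:2]
def b(x,y,z): return w_z(o,200+(x+.5)/5.7143-.5,90+(y+.5)/5.7143-.5,z)[:2]
L=a(164,238,.118);R=a(464,238,.118);T=a(310,70,.118);B=a(310,405,.118)
print('cap',L,R,T,B,'c',(L[1]+R[1])/2,(T[0]+B[0])/2)
s0=a(308,246,.118);s1=a(263,393,.118);d=s1-s0;print('stripe',s0,s1,np.degrees(np.arctan2(d[1],d[0])))
e0=a(285,235,.118);e1=a(235,382,.118);d=e1-e0;print(np.degrees(np.arctan2(d[1],d[0])))
e0=a(336,258,.118);e1=a(292,403,.118);d=e1-e0;print(np.degrees(np.arctan2(d[1],d[0])))
# ring outer at z .016
print('ring', a(495,300,.016),a(365,455,.016))
# station edges
for p,q,z in[((22,0),(62,600),.01),((738,0),(712,600),.01)]:
    P=b(*p,z);Q=b(*q,z);d=P-Q;print('deck',P,Q,np.degrees(np.arctan2(d[1],d[0])))
P=b(100,58,.01);Q=b(663,65,.01);print('pad top',P,Q,np.degrees(np.arctan2(*(P-Q)[::-1]))-90)
P=b(112,577,.01);Q=b(659,581,.01);print('studs',P,Q,np.degrees(np.arctan2(*(P-Q)[::-1]))-90)
P=a(50,32,.1);Q=a(586,37,.1);print('win',P,Q,np.degrees(np.arctan2(*(P-Q)[::-1]))-90)
P=a(92,131,.04);Q=a(620,133,.04);print('headbot',P,Q,np.degrees(np.arctan2(*(P-Q)[::-1]))-90)
for n,p in dict(TL=(466,370),TR=(581,368),BL=(464,560),BR=(576,560),top=(522,362),bot=(520,575)).items(): print(n,b(*p,.0215))
```

```text
cap [ 0.57333476 -0.19918913] [ 0.57439875 -0.2426902 ] [ 0.59547128 -0.22040523] [ 0.55116199 -0.22031473] c -0.22093966206279053 0.5733166331683213
stripe [ 0.5727866  -0.22006853] [ 0.55266307 -0.21332698] 161.4787425555898
159.37827449259856
161.91400592823467
ring [ 0.57380193 -0.24898116] [ 0.54427153 -0.22354698]
deck [ 0.53765223 -0.15215068] [ 0.416517  -0.1541736] 0.9567314725603341
deck [ 0.54104083 -0.29012516] [ 0.41995153 -0.29251172] 1.129101963632906
pad top [ 0.52730659 -0.16675073] [ 0.528695   -0.27631169] 0.7260442431088165
studs [ 0.42189624 -0.16501536] [ 0.42388929 -0.28101438] 0.9843394687682974
win [ 0.60267743 -0.18030544] [ 0.60396693 -0.26015739] 0.9251644422423482
headbot [ 0.59829984 -0.1750437 ] [ 0.60030273 -0.27031572] 1.204345200495169
TL [ 0.4701413  -0.23928028]
TR [ 0.47110627 -0.26212059]
BL [ 0.43084739 -0.2396631 ]
BR [ 0.43141773 -0.26265403]
top [ 0.47201531 -0.25036329]
bot [ 0.42792182 -0.25125255]
```

View pics/w1c.png

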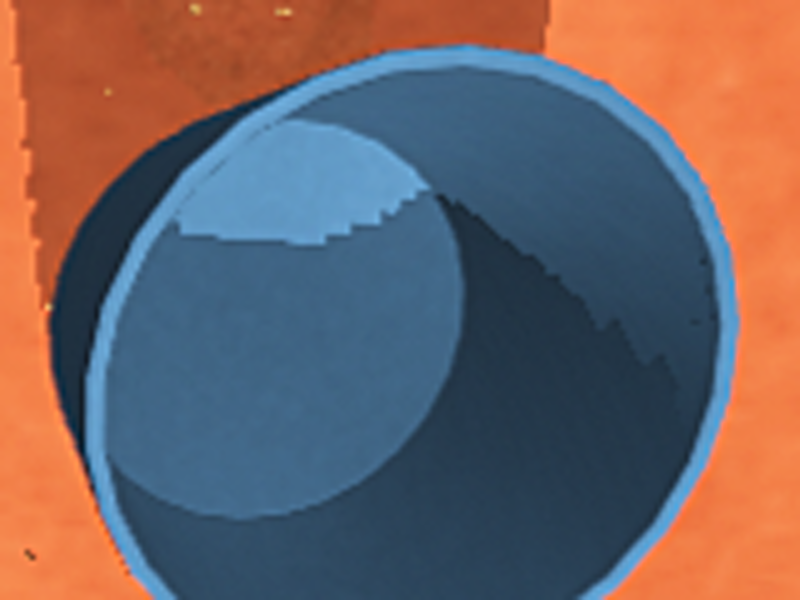

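Run:
```python
from h import *
print(tgt(.4515,-.2515,.09,1.0)); print(tgt(.4515,-.2515,.014,1.0))
```

```text
[-1.160e-02  8.600e-03  2.399e-01 -1.000e-04  3.000e-04  1.500e-03]
[-1.150e-02  8.700e-03  3.412e-01 -1.000e-04  3.000e-04  1.500e-03]
```

Call:
jog_arm(deltas=[-0.0115,0.0087,0.12,0,0,0.0015,-0.4,-0.0115,0.0087,0.24,0,0,0.0015,-0.4,-0.0115,0.0087,0.24,0,0,0.0015,-0.4,-0.0115,0.0087,0.24,0,0,0.0015,-0.4,-0.0115,0.0087,0.24,0,0,0.0015,-0.4,-0.0115,0.0087,0.275,0,0,0.0015,-0.4,-0.0115,0.0087,0.305,0,0,0.0015,-0.4,-0.0115,0.0087,0.325,0,0,0.0015,-0.4,-0.0115,0.0087,0.341,0,0,0.0015,-0.4,-0.0115,0.0087,0.341,0,0,0.0015,-0.4,-0.0115,0.0087,0.341,0,0,0.0015,-0.4], grip_force=25)

```text
time_s: 2.07
position: [0.4516, -0.2519, 0.0144]
tool_rot: [[1.0, 0.016, -0.001], [0.016, -1.0, 0.001], [-0.001, -0.001, -1.0]]
ft_force: [-0.6, 0.4, -0.2]
grip_width: 0.0599
```

Run:
```python
from h import *
snap('wrist','w2.png'); crop('w2.png','w2a.png',120,150,460,400)
```

```text
scale 2.3529411764705883
```

View pics/w2a.png

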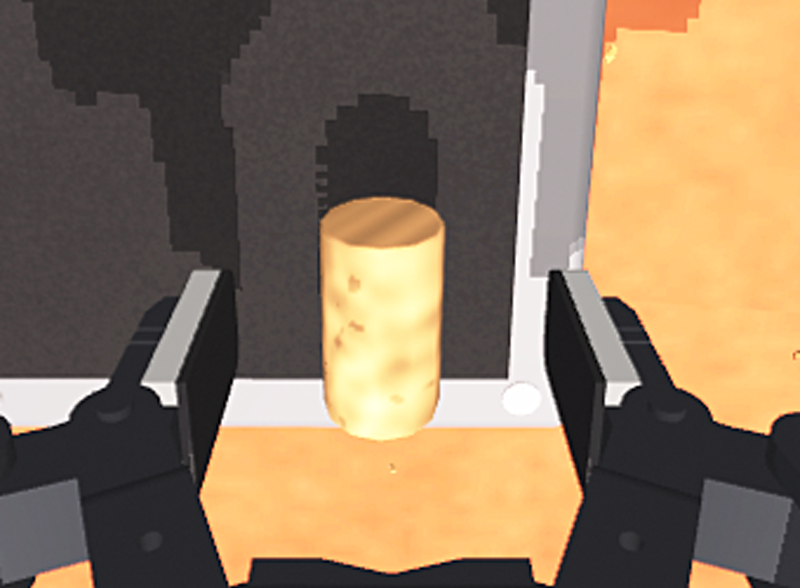

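Call:
jog_arm(deltas=[0,0,0,0,0,0,0.6,0,0,0,0,0,0,1,0,0,0,0,0,0,1,0,0,0,0,0,0,1,0,0,0,0,0,0,1,0,0,0,0,0,0,1,0,0,0,0,0,0,1], grip_force=25)

```text
time_s: 2.7
position: [0.4527, -0.2511, 0.0153]
tool_rot: [[1.0, 0.018, 0.001], [0.018, -1.0, -0.001], [0.001, 0.001, -1.0]]
ft_force: [-2.0, -0.6, 7.2]
grip_width: 0.0216
```

Run:
```python
from h import *
print(tgt(.4515,-.2515,.16,1.0)); print(tgt(.489,-.394,.16,1.0)); print(tgt(.489,-.394,.055,1.0))
```

```text
[-0.0014  0.0006 -0.193   0.0003 -0.0002  0.0003]
[ 0.0451  0.1915 -0.1928  0.0003 -0.0002  0.0003]
[ 0.045   0.1914 -0.0528  0.0003 -0.0002  0.0003]
```

Call:
jog_arm(deltas=[0,0,-0.03,0,0,0,1,0,0,-0.08,0,0,0,1,0,0,-0.135,0,0,0,1,0,0,-0.193,0,0,0,1,0.012,0.05,-0.193,0,0,0,1,0.024,0.1,-0.193,0,0,0,1,0.036,0.15,-0.193,0,0,0,1,0.045,0.1915,-0.193,0,0,0,1,0.045,0.1915,-0.193,0,0,0,1,0.045,0.1915,-0.193,0,0,0,1])

```text
time_s: 3.53
position: [0.4886, -0.3949, 0.1584]
tool_rot: [[1.0, 0.017, -0.001], [0.017, -1.0, 0.001], [-0.001, -0.001, -1.0]]
ft_force: [0.4, 1.7, 0.2]
grip_width: 0.0221
```

Run:
```python
from h import *
o=env.observe();print(o['grip_width'])
snap('wrist','w3.png');crop('w3.png','w3a.png',0,0,560,420)
print(tgt(.489,-.394,.055,1.0))
```

```text
0.022083988608419165
scale 1.4285714285714286
[ 6.000e-04  6.000e-04  1.383e-01 -4.000e-04  2.000e-04  1.000e-04]
```

View pics/w3.png

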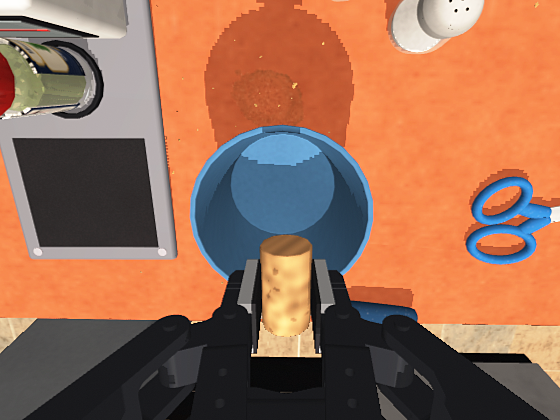

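Call:
jog_arm(deltas=[0,0,0.045,0,0,0,1,0,0,0.09,0,0,0,1,0,0,0.125,0,0,0,1,0,0,0.138,0,0,0,1,0,0,0.138,0,0,0,1,0,0,0.138,0,0,0,0.2,0,0,0.138,0,0,0,-0.06,0,0,0.138,0,0,0,-0.06,0,0,0.138,0,0,0,-0.06,0,0,0.138,0,0,0,-0.06])

```text
time_s: 4.42
position: [0.4891, -0.3941, 0.0568]
tool_rot: [[1.0, 0.018, 0.001], [0.018, -1.0, -0.001], [0.001, 0.001, -1.0]]
ft_force: [-0.1, 0.0, 0.4]
grip_width: 0.0452
```

Run:
```python
from h import *
o=env.observe();print(o['grip_width'],o['position'])
print(tgt(.489,-.394,.22,1.0))
print(tgt(.545,-.2208,.24,1.0))
```

```text
0.04519961720855114 [ 0.48905546 -0.39409365  0.05676206]
[ 1.000e-04  1.000e-04 -2.177e-01  4.000e-04 -3.000e-04  2.000e-04]
[ 7.900e-02 -2.294e-01 -2.445e-01  4.000e-04 -3.000e-04  2.000e-04]
```

Run:
```python
from h import *
for z in (0,.1,.2,.3):print(z,at_z('top',335,155,z),at_z('top',390,120,z),at_z('top',303,130,z))
print(at_z('scene',335,220,0.0),at_z('scene',360,228,0))
print(env.observe()['q'])
crop('t0.png','t0e.png',260,60,440,190);crop('s0.png','s0e.png',300,100,460,260)
```

```text
0 [ 0.73691365 -0.30614155  0.        ] [ 0.84270875 -0.46006096  0.        ] [ 0.80465241 -0.21493418  0.        ]
0.1 [ 0.71495463 -0.28959008  0.1       ] [ 0.81118951 -0.42960049  0.1       ] [ 0.77657215 -0.20662472  0.1       ]
0.2 [ 0.69299561 -0.27303862  0.2       ] [ 0.77967026 -0.39914003  0.2       ] [ 0.74849188 -0.19831525  0.2       ]
0.3 [ 0.67103659 -0.25648716  0.3       ] [ 0.74815101 -0.36867956  0.3       ] [ 0.72041161 -0.19000579  0.3       ]
[ 0.77619549 -0.18646526  0.        ] [ 0.79230368 -0.27285056  0.        ]
[-4.96457632e+01  3.87580647e+01  7.48090381e+01  1.78871923e-03
  6.63463422e+01  3.93207698e+01]
scale 4.444444444444445
scale 3.75
```

View pics/t0e.png

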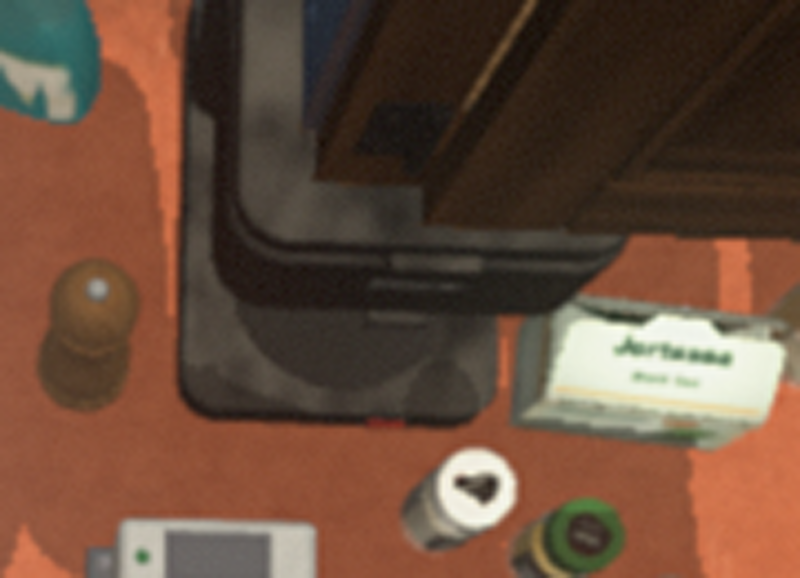

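View pics/s0e.png

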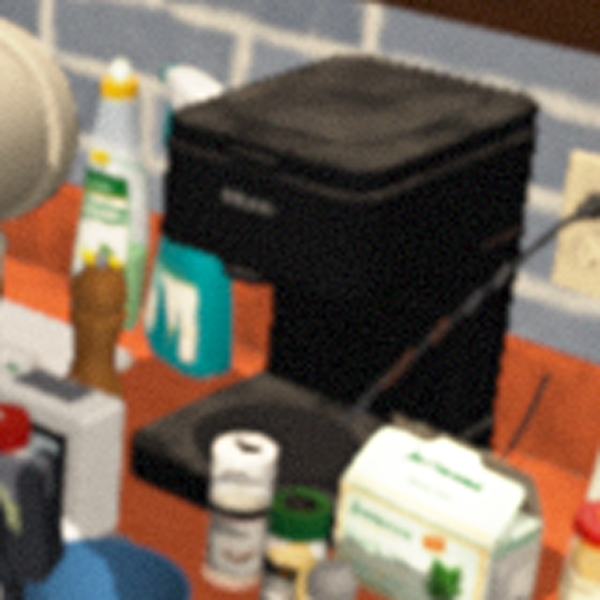

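Run:
```python
from h import *
print(tgt(.489,-.394,.2,1.0)); print(tgt(.5735,-.2208,.2,21.0))
```

```text
[ 1.00e-04  1.00e-04 -1.91e-01  4.00e-04 -3.00e-04  2.00e-04]
[ 1.169e-01 -2.288e-01 -1.911e-01  4.000e-04 -2.000e-04 -1.109e-01]
```

Call:
jog_arm(deltas=[0,0,-0.05,0,0,0,-0.06,0,0,-0.1,0,0,0,-0.06,0,0,-0.15,0,0,0,-0.06,0,0,-0.191,0,0,0,-0.06,0.022,-0.045,-0.191,0,0,-0.022,-0.365,0.045,-0.09,-0.191,0,0,-0.045,-0.365,0.068,-0.135,-0.191,0,0,-0.067,-0.365,0.092,-0.18,-0.191,0,0,-0.09,-0.365,0.117,-0.229,-0.191,0,0,-0.111,-0.365,0.117,-0.229,-0.191,0,0,-0.111,-0.365,0.117,-0.229,-0.191,0,0,-0.111,-0.365,0.117,-0.229,-0.191,0,0,-0.111,-0.365])

```text
time_s: 5.42
position: [0.5734, -0.2207, 0.1993]
tool_rot: [[0.934, 0.358, 0.0], [0.358, -0.934, -0.0], [-0.0, 0.0, -1.0]]
ft_force: [-0.4, 0.2, -0.6]
grip_width: 0.0585
```

Run:
```python
from h import *
import pickle
o=env.observe();print(o['position'],o['tool_rot'][:,0],o['time_s'],np.abs(o['qvel']).max(),o['q'])
pickle.dump(o,open('o2.pkl','wb'))
snap('wrist','w4.png');snap('top','t4.png')
print(wproj(o,[.5735,-.2208,.118]))
crop('t4.png','t4a.png',270,160,430,280)
```

```text
[ 0.57340101 -0.22073664  0.19929466] [ 9.33534106e-01  3.58488593e-01 -4.98085593e-05] 5.4167 1.64986161464593 [-3.20719247e+01  2.96099924e+01  6.65868003e+01 -1.83255129e-02
  8.37837128e+01  3.69226516e+01]
[285.37267476 213.85260422]
scale 5.0
```

View pics/w4.png

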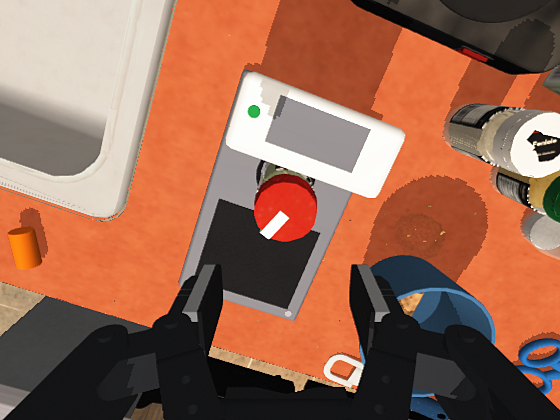

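View pics/t4a.png

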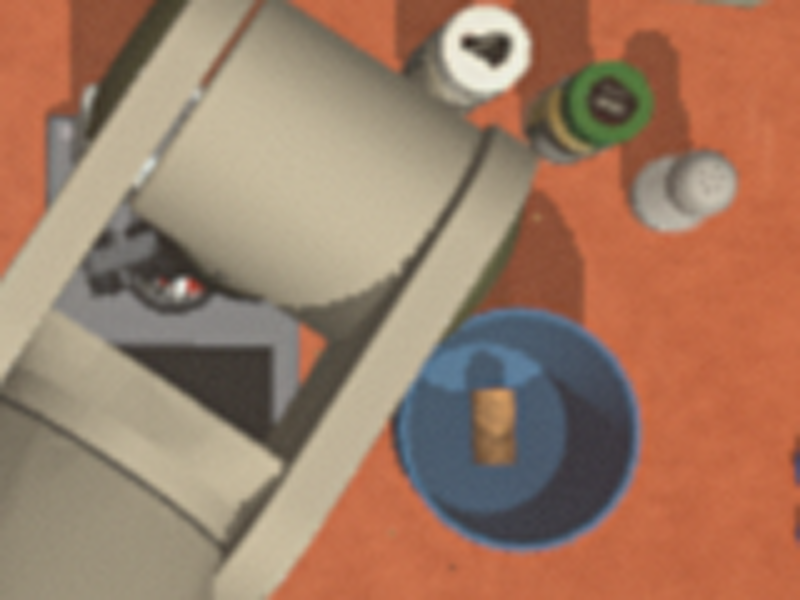

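```bash
cat >> h.py <<'E'
def capmeas(o,f):
    im=cv2.imread('pics/'+f).astype(int); b,g,r=im[...,0],im[...,1],im[...,2]
    c0=wproj(o,[.5735,-.2208,.118])
    yy,xx=np.mgrid[:420,:560]; near=np.hypot(xx-c0[0],yy-c0[1])<60
    red=(r>120)&(g<90)&(b<90)&near
    n,l,s,ce=cv2.connectedComponentsWithStats(red.astype(np.uint8)); k=1+np.argmax(s[1:,4]); red=l==k
    h=cv2.convexHull(np.argwhere(red)[:,::-1].astype(np.int32))
    e=cv2.fitEllipse(h); C=w_z(o,*e[0],.118)
    m=np.zeros((420,560),np.uint8);cv2.fillPoly(m,[h],1)
    wh=(m>0)&(r>180)&(g>170)&(b>160)
    pts=np.array([w_z(o,u,v,.118)[:2] for v,u in np.argwhere(wh)])
    mu=pts.mean(0); w,V=np.linalg.eigh(np.cov(pts.T)); d=V[:,1]; d=d if d@(mu-C[:2])>0 else -d
    return e,C,len(pts),np.degrees(np.arctan2(d[1],d[0])),np.degrees(np.arctan2(*(mu-C[:2])[::-1]))
E
python3 - <<'E'
from h import *
import pickle
o=pickle.load(open('o2.pkl','rb'));print(capmeas(o,'w4.png'))
print(capmeas(pickle.load(open('o1.pkl','rb')),'w1.png'))
crop('w4.png','w4a.png',240,170,330,250)
print(tgt(.573,-.2212,.09,21))
E
```

```text
(((285.3461608886719, 211.1595458984375), (59.61986541748047, 63.48289108276367), 84.87808990478516), array([ 0.57533518, -0.22007433,  0.118     ]), 319, np.float64(160.1947757595001), np.float64(163.83263333989086))
(((263.1701965332031, 41.54905700683594), (62.009666442871094, 72.4640121459961), 41.66968536376953), array([ 0.57571634, -0.22425371,  0.118     ]), 374, np.float64(132.71125121504448), np.float64(157.56473859053798))
scale 7.5
[ 2.000e-04 -7.000e-04  1.455e-01  1.000e-04  0.000e+00 -5.000e-04]
```

View pics/w4a.png

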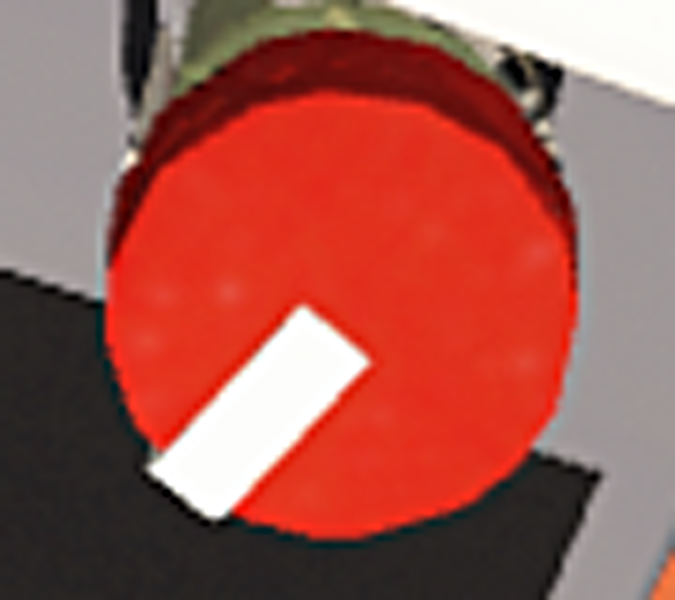

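Call:
jog_arm(deltas=[0.001,0,0.04,0,0,0,-0.365,0.001,0,0.08,0,0,0,-0.365,0.001,0,0.115,0,0,0,-0.365,0.001,0,0.1455,0,0,0,-0.365,0.001,0,0.1455,0,0,0,-0.365,0.001,0,0.1455,0,0,0,-0.365])

```text
time_s: 6.02
position: [0.5737, -0.2212, 0.0897]
tool_rot: [[0.934, 0.357, -0.001], [0.357, -0.934, 0.001], [-0.001, -0.001, -1.0]]
ft_force: [-0.1, -0.0, 0.4]
grip_width: 0.0582
```

Run:
```python
from h import *
o=env.observe();print(o['position'],o['ft_force'])
snap('wrist','w5.png')
```

```text
[ 0.57367055 -0.22121322  0.08971492] [-0.12505788 -0.00121917  0.44000975]
```

View pics/w5.png

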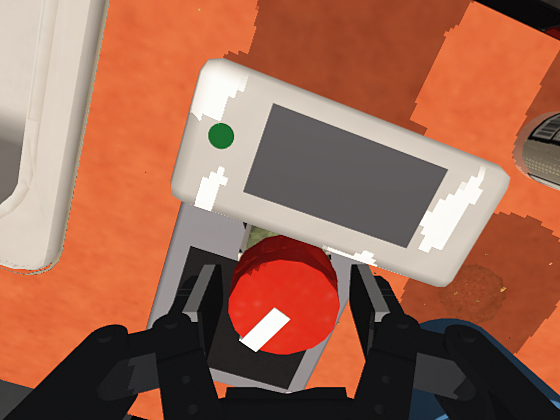

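Call:
jog_arm(deltas=[0,0,0,0,0,0,-0.1,0,0,0,0,0,0,0.1,0,0,0,0,0,0,0.3,0,0,0,0,0,0,0.3,0,0,0,0,0,0,0.3], grip_force=20)

```text
time_s: 6.48
position: [0.575, -0.2209, 0.0919]
tool_rot: [[0.933, 0.359, 0.003], [0.359, -0.933, -0.002], [0.002, 0.003, -1.0]]
ft_force: [0.1, 0.4, 6.7]
grip_width: 0.0439
```

Run:
```python
from h import *
o=env.observe();print(o['position'],o['ft_force'],o['wrist_torque'],o['grip_width'])
snap('wrist','w6.png');crop('w6.png','w6a.png',160,190,400,400)
```

```text
[ 0.57499212 -0.2209125   0.09192421] [0.08691924 0.38709961 6.66915763] [-0.20738153  0.0578936   0.0056106 ] 0.043922782565549594
scale 2.857142857142857
```

View pics/w6a.png

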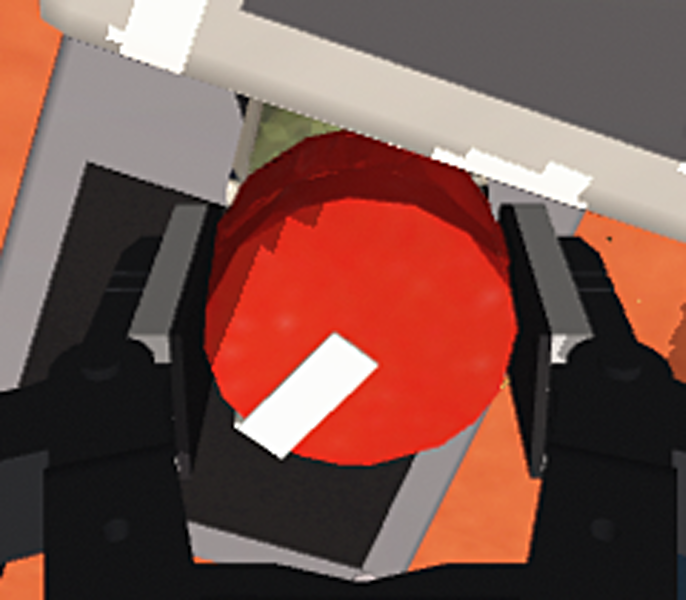

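Call:
jog_arm(deltas=[0,0,0,0,0,0.025,0.3,0,0,0,0,0,0.05,0.3,0,0,0,0,0,0.075,0.3,0,0,0,0,0,0.1,0.3,0,0,0,0,0,0.125,0.3,0,0,0,0,0,0.15,0.3,0,0,0,0,0,0.175,0.3,0,0,0,0,0,0.2,0.3,0,0,0,0,0,0.222,0.3,0,0,0,0,0,0.222,0.3,0,0,0,0,0,0.222,0.3])

```text
time_s: 7.45
position: [0.5753, -0.2212, 0.092]
tool_rot: [[0.946, -0.325, 0.004], [-0.325, -0.946, -0.003], [0.005, 0.002, -1.0]]
ft_force: [0.6, -1.4, 5.9]
grip_width: 0.0441
```

Call:
jog_arm(deltas=[0,0,0,0,0,0,-0.2,0,0,0,0,0,0,-0.365,0,0,0,0,0,0,-0.365,0,0,0,0,0,0,-0.365])

```text
time_s: 7.78
position: [0.5741, -0.2201, 0.0899]
tool_rot: [[0.946, -0.324, -0.0], [-0.324, -0.946, 0.0], [-0.0, -0.0, -1.0]]
ft_force: [-0.3, 0.2, 0.5]
grip_width: 0.0578
```

Run:
```python
from h import *
import pickle
o=env.observe();print(o['position'],o['ft_force'],o['wrist_torque'],o['grip_width'],np.degrees(np.arctan2(o['tool_rot'][1,0],o['tool_rot'][0,0])))
snap('wrist','w7.png');crop('w7.png','w7a.png',160,190,400,400)
print(capmeas(o,'w7.png'))
print(tgt(.574,-.221,.09,21))
```

```text
[ 0.57407428 -0.22014354  0.08987052] [-0.25579001  0.20622682  0.54384599] [ 0.00345549  0.00919409 -0.03998739] 0.057841177728354204 -18.93481560687566
scale 2.857142857142857
(((283.7542419433594, 303.29461669921875), (95.29021453857422, 111.71582794189453), 86.79942321777344), array([ 0.5784038 , -0.22179561,  0.118     ]), 849, np.float64(120.33470012787902), np.float64(125.29674598847197))
[ 3.000e-04  1.100e-03 -2.000e-04 -1.000e-04  1.000e-04 -2.219e-01]
```

View pics/w7a.png

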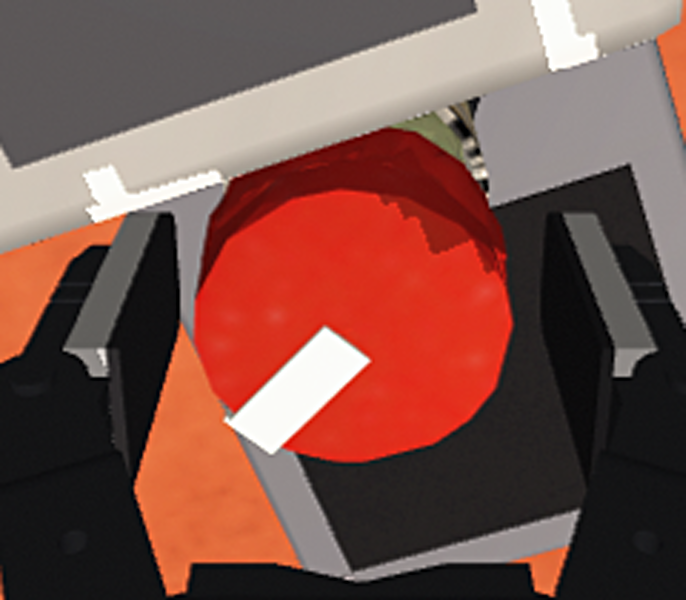

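Call:
jog_arm(deltas=[0,0,0,0,0,-0.037,-0.365,0,0,0,0,0,-0.074,-0.365,0,0,0,0,0,-0.111,-0.365,0,0,0,0,0,-0.148,-0.365,0,0,0,0,0,-0.185,-0.365,0,0.001,0,0,0,-0.222,-0.365,0,0.001,0,0,0,-0.222,-0.365,0,0.001,0,0,0,-0.222,0,0,0.001,0,0,0,-0.222,0.3,0,0.001,0,0,0,-0.222,0.3,0,0.001,0,0,0,-0.222,0.3,0,0.001,0,0,0,-0.222,0.3])

```text
time_s: 8.83
position: [0.5739, -0.221, 0.09]
tool_rot: [[0.934, 0.358, 0.0], [0.358, -0.934, 0.0], [0.0, -0.0, -1.0]]
ft_force: [-0.5, 0.3, 0.9]
grip_width: 0.0447
```

Call:
jog_arm(deltas=[0,0,0,0,0,0.025,0.3,0,0,0,0,0,0.05,0.3,0,0,0,0,0,0.075,0.3,0,0,0,0,0,0.1,0.3,0,0,0,0,0,0.125,0.3,0,0,0,0,0,0.15,0.3,0,0,0,0,0,0.175,0.3,0,0,0,0,0,0.2,0.3,0,0,0,0,0,0.222,0.3,0,0,0,0,0,0.222,0.3,0,0,0,0,0,0.222,0.3])

```text
time_s: 9.75
position: [0.5739, -0.2208, 0.09]
tool_rot: [[0.946, -0.323, 0.0], [-0.323, -0.946, 0.0], [-0.0, -0.0, -1.0]]
ft_force: [-0.2, 1.3, 1.9]
grip_width: 0.0442
```

Call:
jog_arm(deltas=[0,0,0,0,0,0,-0.2,0,0,0,0,0,0,-0.365,0,0,0,0,0,0,-0.365,0,0,0,0,0,0,-0.365])

```text
time_s: 10.08
position: [0.5739, -0.2211, 0.0899]
tool_rot: [[0.946, -0.324, -0.0], [-0.324, -0.946, -0.0], [-0.0, 0.0, -1.0]]
ft_force: [-1.1, 0.8, 0.3]
grip_width: 0.0583
```

Run:
```python
from h import *
import pickle
o=env.observe();print(o['position'],o['ft_force'],o['wrist_torque'],o['grip_width'],np.degrees(np.arctan2(o['tool_rot'][1,0],o['tool_rot'][0,0])))
snap('wrist','w8.png');crop('w8.png','w8a.png',160,190,400,400)
print(capmeas(o,'w8.png'))
print(tgt(.574,-.221,.09,21))
```

```text
[ 0.57393997 -0.2210956   0.08986092] [-1.09594846  0.81857938  0.32545011] [-0.01216585 -0.03731001  0.02302341] 0.05829740339110977 -18.916638799023882
scale 2.857142857142857
(((286.3511962890625, 304.60418701171875), (95.5396499633789, 110.09925842285156), 92.68602752685547), array([ 0.5773816 , -0.22349308,  0.118     ]), 892, np.float64(80.0889391126226), np.float64(91.42161689756901))
[ 1.000e-04 -1.000e-04 -2.000e-04  0.000e+00  0.000e+00 -2.218e-01]
```

View pics/w8a.png

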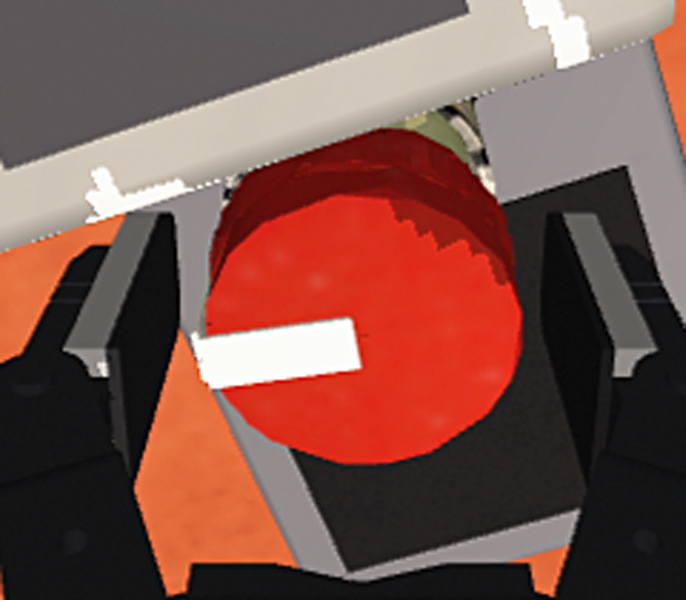

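Call:
jog_arm(deltas=[0,0,0,0,0,-0.037,-0.365,0,0,0,0,0,-0.074,-0.365,0,0,0,0,0,-0.111,-0.365,0,0,0,0,0,-0.148,-0.365,0,0,0,0,0,-0.185,-0.365,0,0,0,0,0,-0.222,-0.365,0,0,0,0,0,-0.222,-0.365,0,0,0,0,0,-0.222,0,0,0,0,0,0,-0.222,0.3,0,0,0,0,0,-0.222,0.3,0,0,0,0,0,-0.222,0.3,0,0,0,0,0,-0.222,0.3])

```text
time_s: 11.13
position: [0.574, -0.2211, 0.0901]
tool_rot: [[0.934, 0.358, 0.0], [0.358, -0.934, -0.0], [0.0, 0.0, -1.0]]
ft_force: [-0.1, -1.0, 0.4]
grip_width: 0.0441
```

Call:
jog_arm(deltas=[0,0,0,0,0,0.025,0.3,0,0,0,0,0,0.05,0.3,0,0,0,0,0,0.075,0.3,0,0,0,0,0,0.1,0.3,0,0,0,0,0,0.125,0.3,0,0,0,0,0,0.15,0.3,0,0,0,0,0,0.175,0.3,0,0,0,0,0,0.2,0.3,0,0,0,0,0,0.222,0.3,0,0,0,0,0,0.222,0.3,0,0,0,0,0,0.222,0.3])

```text
time_s: 12.05
position: [0.5739, -0.2207, 0.0901]
tool_rot: [[0.946, -0.323, -0.0], [-0.323, -0.946, 0.0], [-0.0, -0.0, -1.0]]
ft_force: [-0.8, 1.9, 3.9]
grip_width: 0.0443
```

Call:
jog_arm(deltas=[0,0,0,0,0,0,-0.2,0,0,0,0,0,0,-0.365,0,0,0,0,0,0,-0.365,0,0,0,0,0,0,-0.365])

```text
time_s: 12.38
position: [0.5739, -0.2211, 0.0898]
tool_rot: [[0.946, -0.324, -0.0], [-0.324, -0.946, -0.0], [-0.0, 0.0, -1.0]]
ft_force: [0.0, -0.1, 0.2]
grip_width: 0.0581
```

Run:
```python
from h import *
import pickle
o=env.observe();print(o['position'],o['ft_force'],o['wrist_torque'],o['grip_width'],np.degrees(np.arctan2(o['tool_rot'][1,0],o['tool_rot'][0,0])))
snap('wrist','w9.png');crop('w9.png','w9a.png',160,190,400,400)
print(capmeas(o,'w9.png'))
print(tgt(.574,-.221,.09,21))
```

```text
[ 0.5739064  -0.22112622  0.0897788 ] [ 0.0085966  -0.08125085  0.24611733] [-0.01928108  0.04131884 -0.01678028] 0.0581319914575981 -18.920548610255643
scale 2.857142857142857
(((288.4718017578125, 307.4729309082031), (95.25621032714844, 108.69110107421875), 91.74185943603516), array([ 0.57590635, -0.22390003,  0.118     ]), 1003, np.float64(40.917548227506515), np.float64(49.81149479774096))
[ 1.000e-04 -1.000e-04 -2.000e-04  0.000e+00  0.000e+00 -2.218e-01]
```

View pics/w9a.png

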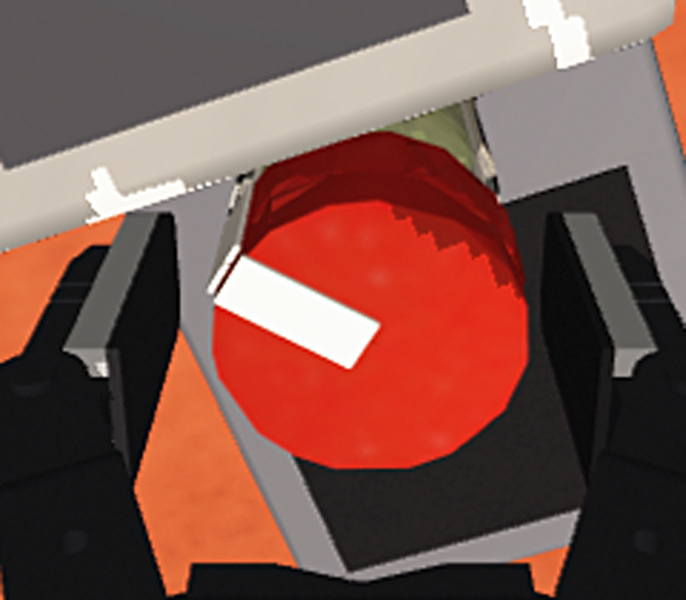

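Call:
jog_arm(deltas=[0,0,0,0,0,-0.037,-0.365,0,0,0,0,0,-0.074,-0.365,0,0,0,0,0,-0.111,-0.365,0,0,0,0,0,-0.148,-0.365,0,0,0,0,0,-0.185,-0.365,0,0,0,0,0,-0.222,-0.365,0,0,0,0,0,-0.222,-0.365,0,0,0,0,0,-0.222,0,0,0,0,0,0,-0.222,0.3,0,0,0,0,0,-0.222,0.3,0,0,0,0,0,-0.222,0.3,0,0,0,0,0,-0.222,0.3])

```text
time_s: 13.43
position: [0.574, -0.2211, 0.0901]
tool_rot: [[0.934, 0.358, 0.0], [0.358, -0.934, -0.0], [0.0, 0.0, -1.0]]
ft_force: [-0.4, -0.6, 0.5]
grip_width: 0.0442
```

Call:
jog_arm(deltas=[0,0,0,0,0,0.025,0.3,0,0,0,0,0,0.05,0.3,0,0,0,0,0,0.075,0.3,0,0,0,0,0,0.1,0.3,0,0,0,0,0,0.125,0.3,0,0,0,0,0,0.15,0.3,0,0,0,0,0,0.175,0.3,0,0,0,0,0,0.2,0.3,0,0,0,0,0,0.222,0.3,0,0,0,0,0,0.222,0.3,0,0,0,0,0,0.222,0.3])

```text
time_s: 14.35
position: [0.5738, -0.2207, 0.0901]
tool_rot: [[0.946, -0.323, -0.0], [-0.323, -0.946, 0.0], [-0.0, -0.0, -1.0]]
ft_force: [-0.1, 0.8, 3.5]
grip_width: 0.0445
```

Call:
jog_arm(deltas=[0,0,0,0,0,0,-0.2,0,0,0,0,0,0,-0.365,0,0,0,0,0,0,-0.365,0,0,0,0,0,0,-0.365])

```text
time_s: 14.68
position: [0.5739, -0.2211, 0.0898]
tool_rot: [[0.946, -0.324, -0.0], [-0.324, -0.946, -0.0], [-0.0, 0.0, -1.0]]
ft_force: [-0.7, 0.1, 0.3]
grip_width: 0.0582
```

Run:
```python
from h import *
import pickle
o=env.observe();print(o['position'],o['ft_force'],o['wrist_torque'],o['grip_width'],np.degrees(np.arctan2(o['tool_rot'][1,0],o['tool_rot'][0,0])))
pickle.dump(o,open('o10.pkl','wb'))
snap('wrist','w10.png');crop('w10.png','w10a.png',160,190,400,370)
print(capmeas(o,'w10.png'))
```

```text
[ 0.57390843 -0.22111084  0.08981822] [-0.70410101  0.05344623  0.29823513] [ 0.04674237 -0.00428603  0.00299417] 0.05818715577979698 -18.920919512979978
scale 3.3333333333333335
(((287.50067138671875, 311.70697021484375), (93.21299743652344, 110.65057373046875), 91.56251525878906), array([ 0.57416249, -0.22289467,  0.118     ]), 1035, np.float64(1.845759095932728), np.float64(6.867451583394076))
```

View pics/w10a.png

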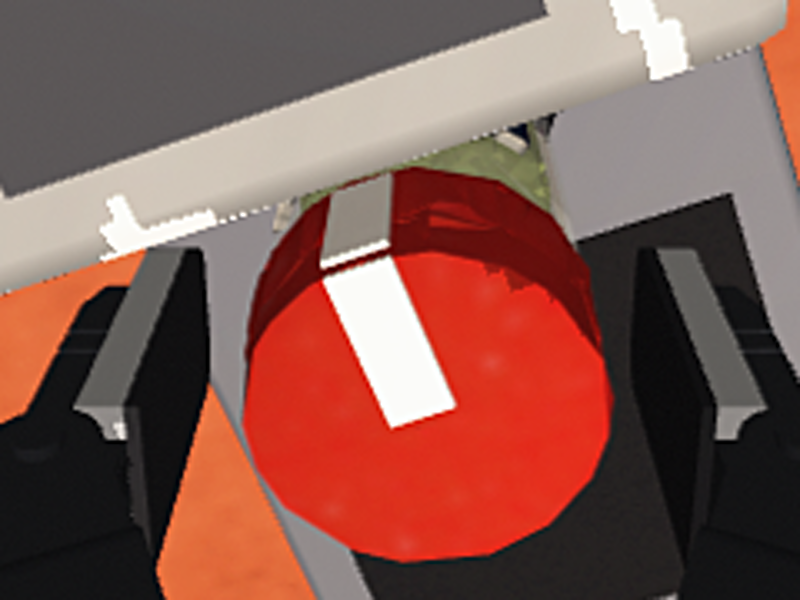

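Run:
```python
from h import *
import pickle
o=pickle.load(open('o10.pkl','rb'))
def a(x,y,z): return w_z(o,160+(x+.5)/3.3333-.5,190+(y+.5)/3.3333-.5,z)[:2]
def ang(p,q,z):
    d=a(*q,z)-a(*p,z); return np.degrees(np.arctan2(d[1],d[0]))
print(ang((391,428),(322,275),.118),ang((456,407),(392,255),.118),ang((423,418),(357,265),.118))
print('panel',ang((547,15),(5,195),.122)-90)
g=cv2.cvtColor(cv2.imread('pics/w10.png'),cv2.COLOR_BGR2GRAY)
cv2.imwrite('pics/w10f.png',cv2.resize(cv2.imread('pics/w10.png'),None,fx=1.4,fy=1.4))
print(tgt(.574,-.221,.2,1))
```

```text
1.4216758117670043 1.2153936255347384 1.1131624860114646
panel 0.5372486705123549
[ 0.000e+00 -1.000e-04 -1.469e-01  0.000e+00  0.000e+00 -1.107e-01]
```

View pics/w10f.png

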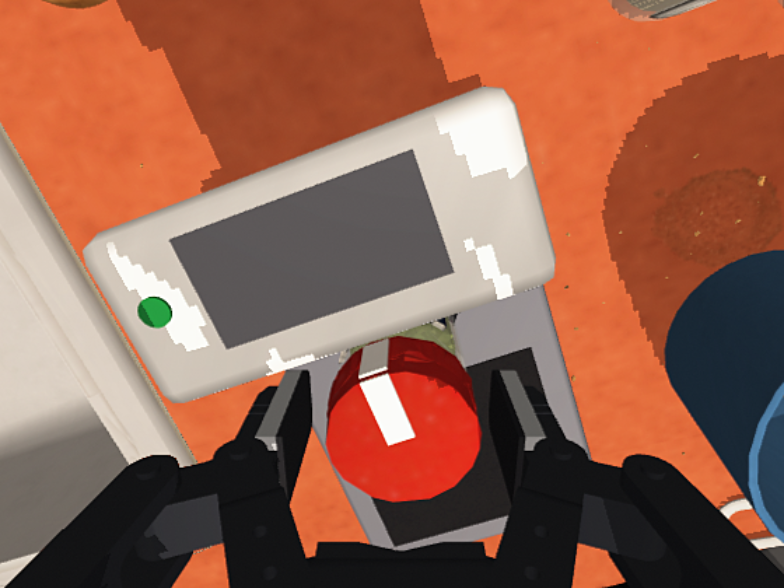

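Call:
jog_arm(deltas=[0,0,-0.03,0,0,0,-0.365,0,0,-0.07,0,0,0,-0.365,0,0,-0.11,0,0,0,-0.365,0,0,-0.15,0,0,-0.03,-0.365,0,0,-0.2,0,0,-0.06,-0.365,0,0,-0.24,0,0,-0.09,-0.365,0,0,-0.24,0,0,-0.11,-0.365,0,0,-0.24,0,0,-0.11,-0.365,0,0,-0.24,0,0,-0.11,-0.365])

```text
time_s: 15.48
position: [0.5737, -0.2209, 0.2692]
tool_rot: [[1.0, 0.013, -0.001], [0.013, -1.0, 0.001], [-0.001, -0.001, -1.0]]
ft_force: [0.2, -0.1, -0.7]
grip_width: 0.0587
```

Run:
```python
from h import *
import pickle
o=env.observe();print(o['position'])
pickle.dump(o,open('o11.pkl','wb'))
snap('wrist','w11.png');crop('w11.png','w11a.png',190,100,390,250)
snap('scene','s11.png')
print(tgt(.36,-.3,.27,1))
print(capmeas(o,'w11.png'))
```

```text
[ 0.57367114 -0.22089659  0.26922013]
scale 4.0
[-0.2861  0.1018 -0.0014 -0.0005  0.0007 -0.0014]
(((287.5697326660156, 184.8061065673828), (49.76980209350586, 51.77023696899414), 22.051347732543945), array([ 0.57479478, -0.2229825 ,  0.118     ]), 231, np.float64(2.282423594615472), np.float64(4.666041150575931))
```

View pics/w11a.png

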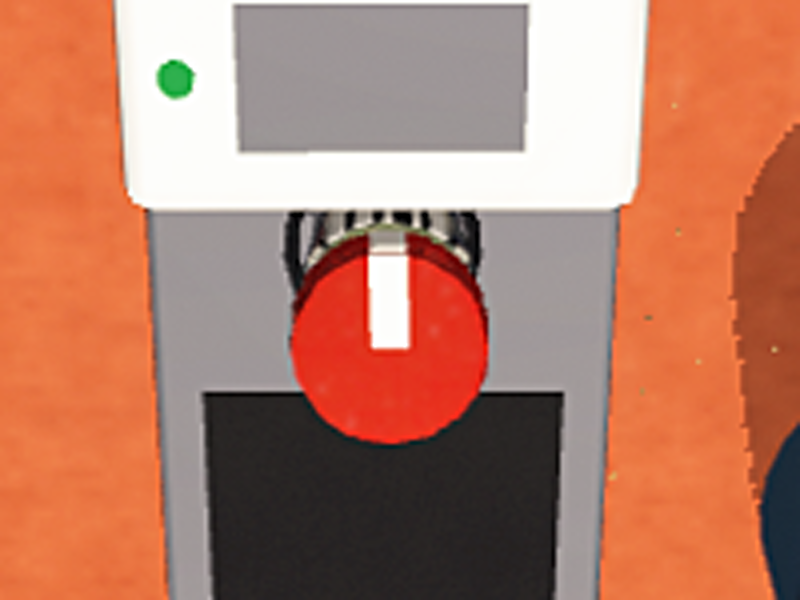

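Call:
jog_arm(deltas=[-0.05,0.017,0,0,0,0,-0.365,-0.1,0.034,0,0,0,0,-0.365,-0.15,0.051,0,0,0,0,-0.365,-0.2,0.068,0,0,0,0,-0.365,-0.24,0.08,0,0,0,0,-0.365,-0.24,0.08,0,0,0,0,-0.365,-0.24,0.08,0,0,0,0,-0.365])

```text
time_s: 16.17
position: [0.3938, -0.284, 0.2695]
tool_rot: [[1.0, 0.011, -0.001], [0.011, -1.0, 0.001], [-0.001, -0.001, -1.0]]
ft_force: [0.1, -0.2, 0.5]
grip_width: 0.0584
```

Run:
```python
from h import *
o=env.observe();print(o['position'],o['time_s'])
snap('wrist','w12.png');snap('top','t12.png');crop('t12.png','t12a.png',240,100,440,250);snap('scene','s12.png')
```

```text
[ 0.39380737 -0.28398596  0.26953567] 16.1667
scale 4.0
```

View pics/t12a.png

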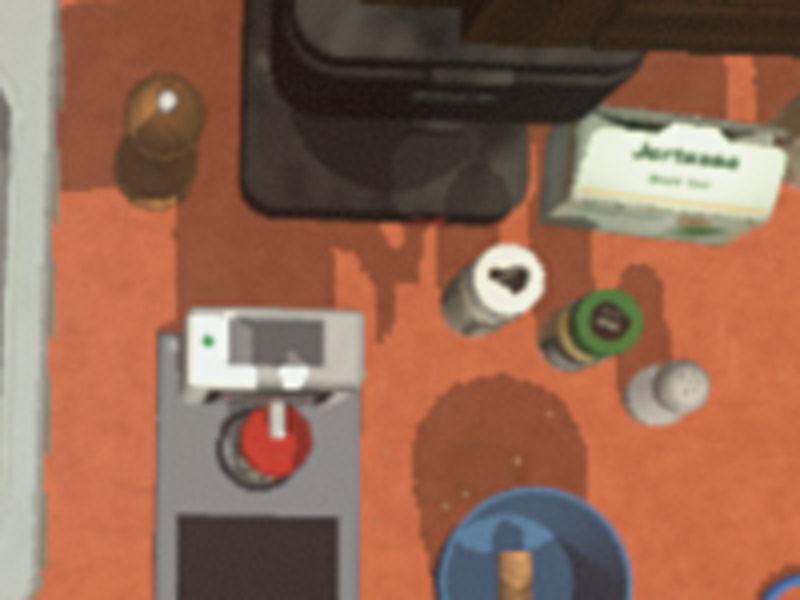

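View pics/w12.png

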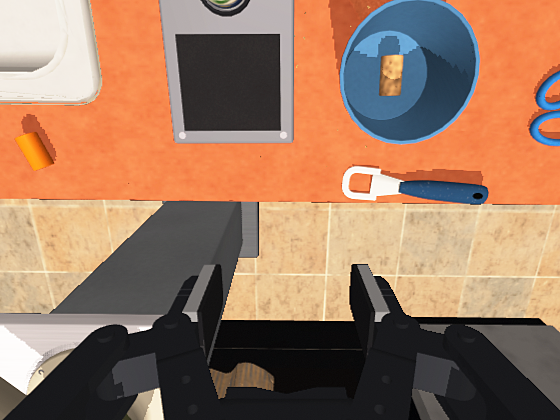

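View pics/s12.png

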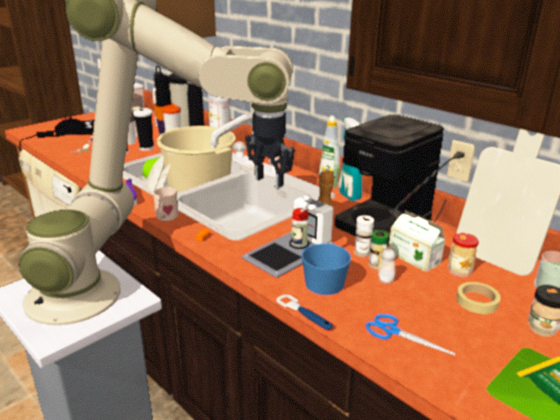

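```bash
python3 -c "
from h import *
print(close_job())"
```

```text
the job is handed in; nothing more can be done
None
```

The cork is in the blue tub and the red-capped jar now faces the scanner window. I handed the job in at about 16 s of the 61 s allowed.

- **Cork:** I picked up the tan, speckled cork on the deck, not the smooth orange cylinder to its left. I lowered it into the tub and let go inside. The last top and wrist pictures show it lying on the tub floor.
- **Jar:** I turned it on the spot by its cap in four strokes of about 40°, with the fingers within about 20° of the scanner's sideways (y) direction.
    - **Facing:** My last readings put the label at about 1.1° to 2.3°, against about 1° for the station, so it is square to within about 1.5°.
    - **Standing:** The last pictures show the jar upright in its ring.
- **Contact:** The wrist force read at most about 7 N, at the end of each move, and nothing suggested the fingers touched the scanner. The other things look unmoved in the pictures.
- **Disagreement:** My automatic fit of the cap's centre was off by a few millimetres because it included the cap's side. The angles derived from that centre read several degrees too high (4.7° to 6.9°). I relied on the stripe's own direction and edges instead.

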